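Lock the cup under the bead dispenser and fill it

ROBOT

A 6-joint arm with a two-finger parallel gripper is mounted at the origin on the work surface. World frame = base frame: x ahead of the robot, y to its left, z up, the work surface at z = 0. Lengths are in mm, angles in degrees, forces in N, time in s.
With the tool pointing down it reaches from about 300 to 850 mm from the base axis. Payload 4.2 kg.
Tool frame: the origin (TCP) lies between the finger pads; the fingertips stand ahead of it and the grasp point (between the pads) lies 8 mm behind it (env.tip_reach is the x of the fingertips in the tool frame, in mm); x points along the fingers, y is the direction in which the jaws open and shut, and the axes are right-handed (so a half turn about x gives the same grasp; the last joint's range is limited). The gripper opens to 91 mm and grips with 3 to 60 N. Pads are 32 mm wide; open, the fingers measure 118 mm over their backs; the gripper's body (76 mm by 178 mm) begins 60 mm behind the grasp point.
Start: joints at [71.792, 18.312, 89.639, -0, 72.044, -1.146], TCP at [168.717, 549.706, 224.976] pointing down, gripper open.
Joint ranges: [-177.97, 177.97], [-48.28, 115.42], [12.27, 149.76], [-77.06, 257.06], [2.81, 150.46], [-146.56, 146.56]. Speed limits (degrees/s): [147.25, 147.25, 180, 180, 180, 180].

INTERFACE

Orientations are given as [roll, pitch, yaw] about the fixed x, y, z axes, in that order (R = Rz(yaw) Ry(pitch) Rx(roll)).
In Python, from workcell import env, cams gives the robot as it stands.
- The arm moves only by the tool arm_command, never from a script. Its argument "deltas" is a list of rows, each a list of 3 entries, a list of its own where there are three numbers: the opening, from 0 (shut) to 1 (fully open), then the shift along the world's x, y, z in mm, then the turn about the world's z in rad. A call has 1 to 20 rows; each row is the pose to reach, as a shift and turn from the pose commanded when the call began; what a row does not reach only later rows make up. A row lasts 1/10 s, in which the tool goes at most 50 mm and 8.59 degrees, less where a joint would pass 70% of its speed; a pose out of reach is approached as far as the arm can. A call with a gripper value outside its range is refused whole. The fingers move at their own pace and stop on an object; "grip_force" is the grip in N (left out, the last holds). Time passes only in rows, so rows that repeat a pose let the fingers close. It gives the time, the measured TCP pose, the force and the opening at its end, in the units of the state.
- env.state(): the state, without advancing time (a new reading comes with each control period).
- cams.grab_frame(name): name is "scene" or "top" or "wrist"; returns a dict with "img" (420x560x3 uint8, red, green, blue), "K" (3x3 intrinsics, pixels), "rvec" (rotation vector, rad) and "tvec" (3), from world to camera coordinates, as OpenCV has them. Camera axes: x right, y down, z forward; pixel columns grow to the right and rows downward; lengths in mm; the calibration is good to about 2 mm. The wrist camera is an equidistant fisheye: a pixel r from the principal point sees the ray r / f radians off the axis. A picture is of the moment at which its call begins. There is no depth.
- env.job_done(): hands the job in, once; it reports no verdict.
Trained networks look in a picture, given as the dict that the camera call returned (one of the last four; its "shot" number tells which), for a name from the list of things; names that differ only in an ending like _2 or _b are one class to them, and where a whole thing is asked for, a point or a joint stands for the part that bears it (a point fixed in the world has none). Each returns a list of dicts, best first, with "conf" (0 to 1); they miss things now and then, are a little off and sometimes report something else, mostly with a low value. They report only what shows in the picture. A call takes as long as a camera call. They do not tell look-alikes from the thing itself.
- cams.silhouettes(picture, name): "region" (420x560 bool, what is visible of it) and "centre" ([column, row] in pixels, amid what is visible of it).
The state is a dict: "time_s": time; "qpos": joint angles; "qvel": joint speeds; "effort": joint torques, N m; "ee_pos": TCP position; "ee_rot": TCP orientation; "force": force on the tool from outside, world axes, zero at the start; "torque": the same for the moment, N m; "gripper_width": finger opening in mm.
Only numpy, scipy, OpenCV 4.12 (cv2) and the standard library are available. Lean on these libraries where they do the work, as an engineer would, in place of code of your own. Each camera call takes 0.05 s, during which the arm holds its last target.

TASK

Take the cup by its red handle, push it up into the dispenser's collar with the handle at the yellow mark and twist it clockwise (seen from above) until the handle points straight out of the dispenser's front, at the red mark, then let it down so that its lugs rest locked in their notches. After that pull the yellow gate knob fully out and leave it out, so that all three beads drop into the hanging cup. Do not shift or tip the other things on the table.

Things in the scene. Friction and masses are not known exactly. Their poses are not given: they have to be found in the camera images.
- dispenser: bead dispenser fixed to the table; origin on the table below the vertical axis of collar and bead tube; x from its front (robot side) to its back, z up. Wood base 200 x 160 x 12, 22 mm square post 73 behind the axis, 262 high; collar of outside radius 48, 144 to 165 high, 78 mm square plate on it to 172; clear tube 32 across above, 44 wide funnel at 292. Heights are above the table.
- collar (a point): centre of the collar's lower opening, on the axis, 144 high; axes as the dispenser's. Ring of inside radius 43 with an inner flange of inside radius 33. Seen from above, each lug gap of the flange is followed clockwise by a ridge 10 degrees wide (top 154 high), a notch and an end stop. The ceiling's underside is at 165, so the 6 mm lugs turn freely with their undersides 154 to 159 high.
- gap_mark (a point): yellow mark on the collar's outside and rim, 155 high, at the centre of one of three 44 degree wide gaps (the others 120 degrees either side), 50 degrees (0.873 rad) counter-clockwise, seen from above, of the red mark. Axes as the dispenser's. The cup enters from below with its handle under this mark: cup yaw = dispenser yaw + 0.873.
- lock_mark (a point): red mark at the dispenser's front (-x), on the collar's outside and rim, 155 high, axes as the dispenser's: centre of one of three notches, each 36 degrees wide, floor 150 high, 4 mm below the ridge. Handle under this mark (cup yaw = dispenser yaw), the cup is let down 4 to 9 mm, its lugs drop into the notches and it hangs by itself.
- cup_center (a point): centre of the loose cup, on its axis, 34 mm above its underside; x axis points from the handle through the cup, z up. White cup, outside radius 30, 68 high, wall 3, floor 5; three red lugs around its top edge, reaching to radius 40, 14 wide, 62 to 68 above the underside, one over the handle and the others 120 degrees either side. About 0.15 kg. Locked, its underside hangs at 88 mm, this point at 122 mm height.
- cup_grip (a point): point to grip on the cup's red handle, axes as the cup's: 115 mm from the cup's axis along its -x, 32 mm above its underside. The handle is a straight bar 16 wide, 20 high (22 to 42 above the underside), running level from the cup's wall to 150 mm from its axis.
- gate (a joint): travel of the yellow slide gate under the bead tube, m: 0 shut, 0.036 fully out; slides along the dispenser's +y (to the left seen from the robot). About 1.5 N of friction, no spring, stays where left; the gate plate is 173 to 179 high.
- gate_knob (a point): point on the gate's upright knob (cylinder, diameter 18, from 179 to 221 high), at 203 mm height; with the gate shut it stands 115 mm from the dispenser's axis along its +y, moves with the gate; axes as the dispenser's.
- bead0_center (a point): centre of the pink bead, a 22 mm ball of 14 g; the three beads start stacked in the tube on the gate, and fall through as it opens
- bead1_center (a point): centre of the teal bead, a 22 mm ball of 14 g; the three beads start stacked in the tube on the gate, and fall through as it opens
- bead2_center (a point): centre of the yellow bead, a 22 mm ball of 14 g; the three beads start stacked in the tube on the gate, and fall through as it opens
- glass0: bystander: clear tumbler, 72 across, 100 high, a few coloured beads at its bottom; origin under its centre, z up
- glass1: bystander: clear tumbler, 72 across, 100 high, a few coloured beads at its bottom; origin under its centre, z up
- glass2: bystander: clear tumbler, 72 across, 100 high, a few coloured beads at its bottom; origin under its centre, z up
- book: bystander: blue book lying flat, 130 x 190 x 24; origin under its centre, z up
- pen_pot: bystander: dark wooden pen pot, 68 across, 95 high, pens up to 155; origin under its centre, z up
- bead_tray: bystander: wooden tray of spare beads, 120 x 160 x 30; origin under its centre, z up
There are look-alikes about, which are no part of the job. What is shaped like the part that bears cup_center but orange or turquoise is not meant.

How it is judged:
By the outcome, as a careful person would: the job done as asked, in the order asked, and still so for the second after the job is handed in, with the robot touching nothing.
It also fails if it takes over 62 s, if anything falls off the work surface, if the arm or the gripper's body presses on something with over 40 N, if the wrist force passes 120 N, or if a joint passes its speed limit or range.

## Working session

There is one attempt and no reset: what is moved stays moved. The work goes in short steps, Python scripts to look and compute and a tool call to move; the robot and the scene stay as the last step left them, time stands still between calls to the robot, and variables do not carry over. Pictures are saved under pics/ and viewed, and the job is handed in when it is done.

Besides the shell and the picture viewer there is one more tool, called after "Call:" as a command line: name --argument value ..., lists and objects as JSON in quotes. arm_command: Moves the arm, as the interface text tells. Its arguments: {"type":"object","properties":{"deltas":{"type":"array","items":{"type":"array"}},"grip_force":{"type":"number"}},"required":["deltas"]}

```bash
ls; mkdir -p pics; python3 - <<'E'
from workcell import env, cams
import cv2
print(env.state(), env.tip_reach)
for n in ["scene","top","wrist"]:
    p=cams.grab_frame(n); cv2.imwrite(f"pics/a_{n}.png",p["img"][:,:,::-1]); print(n,p["K"],p["rvec"],p["tvec"],p["shot"])
E
```

```text
pics
{'time_s': 0.0, 'qpos': array([ 7.17918585e+01,  1.83522985e+01,  8.97061854e+01, -1.19219399e-03,
        7.20423209e+01, -1.14568697e+00]), 'qvel': array([ 0.01941486, -0.07310536,  0.02449524,  0.01826065,  0.05077508,
       -0.10104946]), 'effort': array([-2.86172733e-03, -4.12474179e+01, -2.31977820e+01,  7.22868950e-02,
        4.59645374e-02, -1.55901748e-04]), 'ee_pos': array([168.56760507, 549.23883112, 224.11515514]), 'ee_rot': array([ -90.50147003,   89.89918879, -107.56355602]), 'force': array([ 0.50851562, -0.81414381, -0.63449789]), 'torque': array([0.00374897, 0.01882364, 0.01150851]), 'gripper_width': 91.14667482217773} 11.0
scene [[453.00593936   0.         274.86690968]
 [  0.         453.00593936 211.28765222]
 [  0.           0.           1.        ]] [ 1.28411727  2.11368503 -1.03345294] [ 253.59974822 -121.1646627  1655.02936163] 1
top [[454.1034311   0.        279.1100122]
 [  0.        454.1034311 209.2342088]
 [  0.          0.          1.       ]] [ 2.1604463  -2.21247422  0.10688701] [ -39.44673988  483.09072973 1330.06918088] 2
wrist [[325.1922621    0.         275.08398936]
 [  0.         325.1922621  208.21499464]
 [  0.           0.           1.        ]] [-2.3250024  -1.71916265 -0.25598296] [-573.52150838  -32.56358331  392.16061227] 3
```

View pics/a_scene.png

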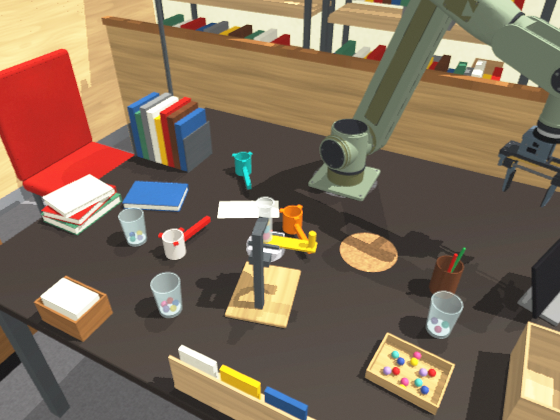

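View pics/a_top.png

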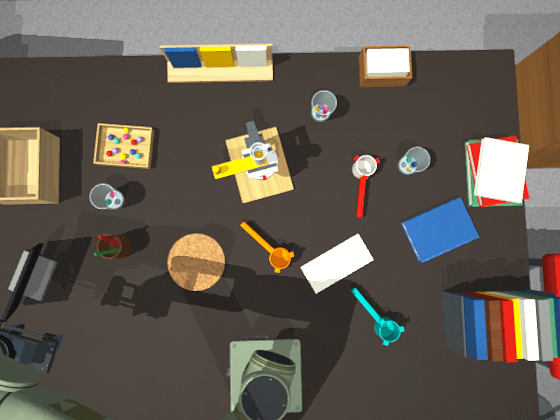

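View pics/a_wrist.png

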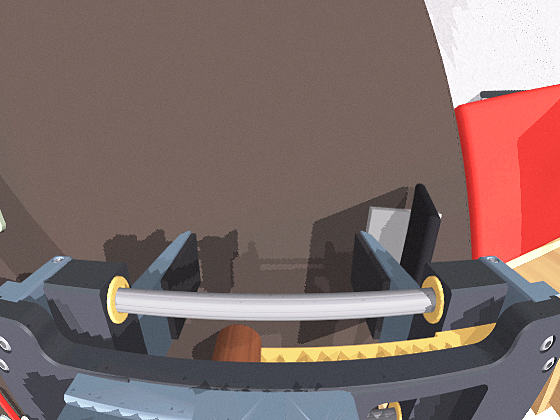

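The cup I want is the white one with the red handle, at (366,165) in the top view and (175,243) in the scene view. The look-alikes are the orange cup at top (282,259) and the turquoise one at top (387,328). I'll check the choice in close crops.

```bash
python3 - <<'E'
from workcell import env, cams
import cv2, numpy as np, pickle
out={}
names=["dispenser","cup_center","gate","gate_knob","glass0","pen_pot","book","bead0_center","cup_grip","gap_mark","lock_mark","collar"]
for n in ["scene","top"]:
    p=cams.grab_frame(n); out[n]=p
    for k in names:
        try:r=cams.silhouettes(p,k)
        except Exception as e: print(k,e); continue
        out[n,k]=r
        print(n,k,[(round(d["conf"],2),np.round(d["centre"],1).tolist(),int(d["region"].sum())) for d in r])
pickle.dump(out,open("a.pkl","wb"))
t=out["top"]["img"][:,:,::-1]; s=out["scene"]["img"][:,:,::-1]
a=cv2.resize(t[100:230,205:435],None,fx=3.4,fy=3.4,interpolation=cv2.INTER_CUBIC)
b=cv2.resize(s[190:330,110:330],None,fx=3.6,fy=3.6,interpolation=cv2.INTER_CUBIC)
cv2.imwrite("pics/b_top.png",a);cv2.imwrite("pics/b_scene.png",b)
E
```

```text
scene dispenser [(0.75, [266.8, 279.1], 5718)]
scene cup_center [(0.94, [293.4, 222.0], 566), (0.64, [175.0, 236.0], 826), (0.6, [242.4, 166.3], 410)]
scene gate [(0.66, [299.1, 241.9], 611)]
scene gate_knob [(0.64, [296.0, 243.5], 580), (0.41, [265.2, 277.4], 5621)]
scene glass0 [(0.9, [134.1, 225.4], 802), (0.68, [168.2, 287.0], 1111), (0.66, [442.1, 310.8], 1288)]
scene pen_pot [(0.72, [446.3, 272.4], 1034), (0.7, [165.6, 289.5], 1124)]
scene book [(0.96, [155.3, 195.0], 1599)]
scene bead0_center []
scene cup_grip [(0.93, [177.0, 239.3], 828), (0.83, [242.8, 167.5], 420), (0.75, [291.6, 222.6], 572)]
scene gap_mark [(0.89, [267.2, 276.4], 5413)]
scene lock_mark [(0.96, [262.0, 277.7], 5469)]
scene collar [(0.84, [266.5, 278.1], 5524), (0.51, [299.1, 241.5], 593)]
top dispenser [(0.65, [256.4, 164.6], 3724)]
top cup_center [(0.87, [385.2, 322.5], 784), (0.81, [362.1, 172.2], 695), (0.63, [277.5, 256.7], 560)]
top gate [(0.73, [236.0, 165.7], 588)]
top gate_knob [(0.68, [234.9, 166.5], 562)]
top glass0 [(0.84, [104.9, 199.2], 694), (0.56, [321.6, 106.1], 596)]
top pen_pot [(0.62, [113.4, 247.0], 731)]
top book [(0.6, [256.9, 164.9], 3658), (0.58, [440.0, 229.8], 2861)]
top bead0_center []
top cup_grip [(0.79, [276.8, 256.0], 573), (0.66, [383.4, 323.3], 775), (0.66, [437.6, 229.3], 2957), (0.56, [361.3, 172.6], 768)]
top gap_mark [(0.66, [256.6, 165.6], 3826)]
top lock_mark [(0.58, [257.0, 166.5], 3702)]
top collar [(0.63, [253.8, 163.7], 3937)]
```

View pics/b_top.png

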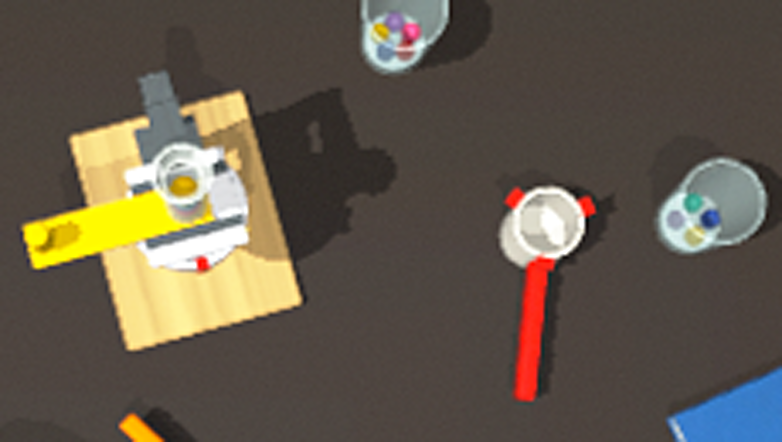

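View pics/b_scene.png

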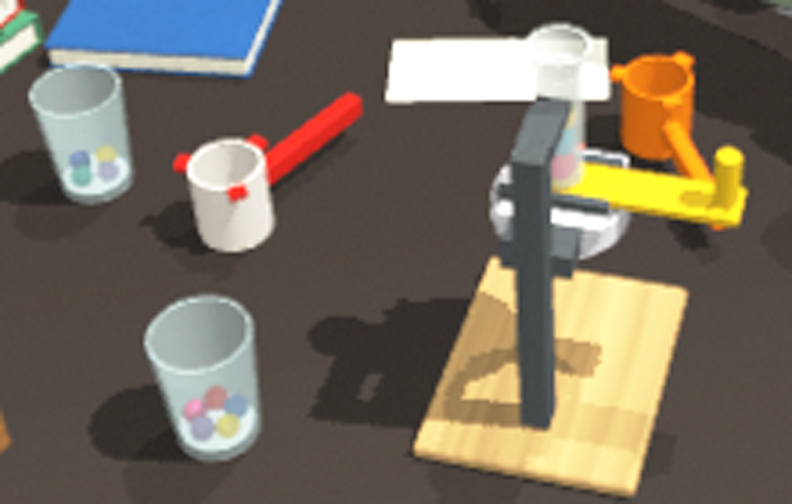

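Both crops show a white body with a red handle and three red lugs: cup top ≈ (366,165), handle end ≈ (360,216) in the top view. That is the right cup. Next I'll fit coarse poses from hand-picked points in both views.

```bash
cat > h.py <<'E'
import numpy as np, cv2
from scipy.optimize import least_squares
def proj(p,X):
    X=np.atleast_2d(np.asarray(X,float)); R,_=cv2.Rodrigues(np.asarray(p["rvec"],float)); C=X@R.T+np.asarray(p["tvec"]).ravel()
    K=p["K"]
    if p.get("fish"):
        r=np.hypot(C[:,0],C[:,1]); th=np.arctan2(r,C[:,2]); s=th/np.maximum(r,1e-9)
        return np.c_[K[0,0]*C[:,0]*s+K[0,2],K[1,1]*C[:,1]*s+K[1,2]]
    return np.c_[K[0,0]*C[:,0]/C[:,2]+K[0,2],K[1,1]*C[:,1]/C[:,2]+K[1,2]]
def loc2w(q,L):
    L=np.atleast_2d(L).astype(float); c,s=np.cos(q[2]),np.sin(q[2])
    return np.c_[q[0]+c*L[:,0]-s*L[:,1],q[1]+s*L[:,0]+c*L[:,1],L[:,2]]
def fit(obs,q0,loss="soft_l1"):
    # obs: list (picture, local xyz, uv)
    f=lambda q: np.concatenate([(proj(p,loc2w(q,L))[0]-np.array(uv)) for p,L,uv in obs])
    r=least_squares(f,q0,loss=loss,x_scale=[10,10,.05]); return r.x,f(r.x).reshape(-1,2)
def px2w(p,uv,z):
    f=lambda v: (proj(p,[v[0],v[1],z])[0]-np.array(uv)); return least_squares(f,[500,0]).x
E
python3 - <<'E'
from h import *
import pickle
o=pickle.load(open("a.pkl","rb"));T=o["top"];S=o["scene"]
t=lambda x,y:((x+.5)/3.4-.5+205,(y+.5)/3.4-.5+100)
s=lambda x,y:((x+.5)/3.6-.5+110,(y+.5)/3.6-.5+190)
# base yaw
c=np.array([px2w(T,t(*a),12) for a in [(70,135),(243,92),(302,302),(128,350)]]);print(c.round(1), [np.linalg.norm(c[i]-c[i-1]).round(1) for i in range(4)])
obs=[(T,[0,0,292],t(182,175)),(T,[-48,0,157],t(203,264)),(T,[0,115,221],t(38,237)),(T,[-73,0,262] if 0 else [73,0,262],t(154,87)),
(S,[0,0,292],s(560,46)),(S,[0,115,221],s(729,153)),(S,[73,0,262],s(541,118))]
q,r=fit(obs,[500,0,.2]);print(q,np.degrees(q[2]));print(r.round(1))
d=(c-q[:2])@np.array([[np.cos(q[2]),-np.sin(q[2])],[np.sin(q[2]),np.cos(q[2])]]);print(d.round(1))
obs=[(T,[0,0,68],t(548,223)),(T,[-150,0,42],t(525,400)),(T,[-30,0,42],t(537,270)),
(S,[0,0,68],s(229,167)),(S,[-150,0,42],s(355,98)),(T,[-40,0,68],t(540,263)),(T,loc2w([0,0,np.radians(-120)],[-40,0,68])[0],t(515,195)),(T,loc2w([0,0,np.radians(120)],[-40,0,68])[0],t(590,204))]
q,r=fit(obs,[500,-200,0]);print(q,np.degrees(q[2]));print(r.round(1))
print(loc2w(q,[-115,0,32]))
for uv in [(413,165),(324,110)]: print(px2w(T,uv,50))
E
```

```text
[[698.5 106.7]
 [734.3 -48.1]
 [544.3 -95.7]
 [505.2  58.6]] [np.float64(199.2), np.float64(158.9), np.float64(195.9), np.float64(159.2)]
[6.01879471e+02 9.52149874e-01 2.70264788e-01] 15.485031678630158
[[-0.3 -0.6]
 [ 0.3  0.8]
 [-0.4 -0.1]
 [-0.1  0. ]
 [ 0.  -1.3]
 [ 0.5 -1.1]
 [-1.8  8.4]]
[[121.4  76.1]
 [114.6 -82.6]
 [-81.3 -77.8]
 [-77.8  81.3]]
[ 6.01030055e+02 -3.04153260e+02 -1.38698980e-01] -7.946866163547859
[[-0.2 -0.3]
 [-0.2 -0.5]
 [ 0.3 -2.5]
 [-0.3 -1.7]
 [ 0.6 -1.8]
 [ 0.8  1.5]
 [-1.6 -0.2]
 [-0.  -0.1]]
[[ 487.13443422 -288.25396899   32.        ]]
[ 601.05001995 -447.73603296]
[ 771.6850159  -190.74853934]
```

```bash
python3 - <<'E'
from workcell import env, cams
from h import *
from scipy.spatial.transform import Rotation as Ro
s=env.state(); R=Ro.from_euler("xyz",s["ee_rot"],degrees=True).as_matrix(); print(R.round(3),s["ee_pos"],s["time_s"])
p=cams.grab_frame("wrist");Rc,_=cv2.Rodrigues(p["rvec"]); C=-Rc.T@p["tvec"]; print(C, "tool frame:",R.T@(C-s["ee_pos"]), "cam z in tool",R.T@Rc[2], "cam x in tool", R.T@Rc[0])
y=np.degrees(np.arctan2(R[1,1],R[0,1]));print("tool y heading",y)
print("want for cup handle: heading", 90-7.95, "turn",82.05-y)
E
```

```text
[[ 0.     0.293  0.956]
 [ 0.     0.956 -0.293]
 [-1.     0.     0.   ]] [168.70961833 549.69936259 224.95258375] 1.45
[ 88.42889242 573.2622988  384.85870772] tool frame: [-159.90952623   -1.01717441  -83.65455262] cam z in tool [9.56314896e-01 8.56339123e-04 2.92337283e-01] cam x in tool [-8.25166432e-04  9.99999633e-01 -2.29939398e-04]
tool y heading 72.94014513842896
want for cup handle: heading 82.05 turn 9.109854861571037
```

```bash
python3 - <<'E'
import pickle,cv2,numpy as np
o=pickle.load(open("a.pkl","rb"))
a=cv2.resize(o["scene"]["img"][100:230,440:560,::-1],None,fx=3.3,fy=3.3,interpolation=cv2.INTER_CUBIC)
b=cv2.resize(o["top"]["img"][290:420,0:120,::-1],None,fx=3.3,fy=3.3,interpolation=cv2.INTER_CUBIC)
cv2.imwrite("pics/c.png",np.hstack([a,b]))
E
```

```text
(no output)
```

View pics/c.png

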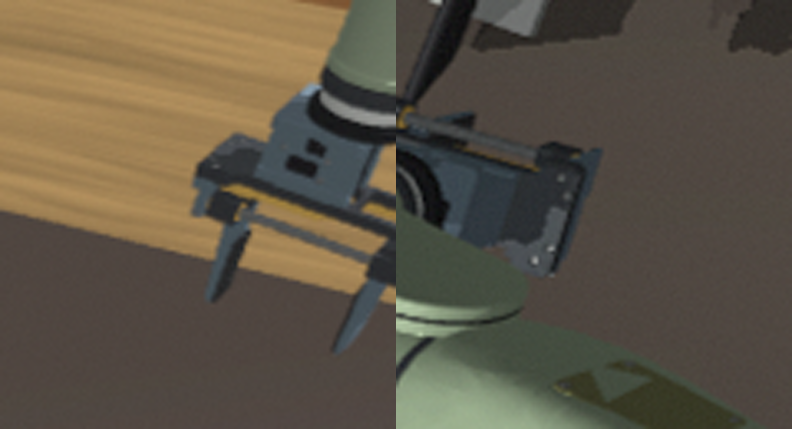

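Call:
arm_command --deltas '[[1, [0, 0, 50], -0.14], [1, [30, -50, 105], -0.28], [1, [48, -90, 105], -0.42], [1, [66, -123, 105], -0.56], [1, [84, -156, 105], -0.7], [1, [102, -190, 105], -0.84], [1, [120, -223, 105], -0.98], [1, [138, -257, 105], -1.12], [1, [156, -290, 105], -1.26], [1, [174, -324, 105], -1.4], [1, [192, -358, 105], -1.54], [1, [210, -391, 105], -1.68], [1, [228, -425, 105], -1.82], [1, [246, -458, 105], -1.96], [1, [264, -492, 105], -2.1], [1, [282, -526, 105], -2.24], [1, [300, -560, 105], -2.38], [1, [311, -580, 105], -2.52], [1, [311, -580, 105], -2.6], [1, [311, -580, 105], -2.6]]'

```text
time_s: 3.5
ee_pos: [479.9, -31.0, 329.7]
ee_rot: [-21.6, 90.0, 172.3]
force: [0.2, -0.2, -0.1]
gripper_width: 91.6
```

```bash
cat > look.py <<'E'
from workcell import env, cams
from h import *
import pickle,sys
from scipy.spatial.transform import Rotation as Ro
def st():
    s=env.state(); R=Ro.from_euler("xyz",s["ee_rot"],degrees=True).as_matrix()
    print("t",round(s["time_s"],2),"pos",s["ee_pos"].round(1),"head",np.degrees(np.arctan2(R[1,1],R[0,1])).round(2),"F",s["force"].round(1),"T",s["torque"].round(2),"w",round(s["gripper_width"],1),"q",s["qpos"].round(0))
def shot(n,tag):
    p=cams.grab_frame(n); p["fish"]=n=="wrist"; pickle.dump(p,open(tag+".pkl","wb")); cv2.imwrite(f"pics/{tag}.png",p["img"][:,:,::-1]); return p
E
python3 - <<'E'
from look import *
shot("wrist","d1");st()
E
```

```text
t 3.55 pos [479.7 -30.5 329.9] head -75.97 F [ 0.1  0.6 -0.8] T [-0.08  0.14  0.02] w 91.2 q [-5.  7. 90.  0. 83. 71.]
```

View pics/d1.png

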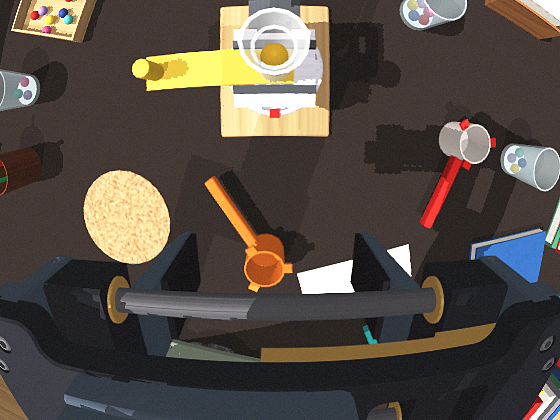

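The wrist view shows the dispenser at the top, with the red mark at (275,113), funnel at (275,45) and knob at (143,68). The white cup is at (467,142). I'll zoom in on both.

```bash
python3 - <<'E'
import cv2
a=cv2.imread("pics/d1.png")
cv2.imwrite("pics/d1a.png",cv2.resize(a[0:145,125:345],None,fx=3.6,fy=3.6,interpolation=cv2.INTER_CUBIC))
cv2.imwrite("pics/d1b.png",cv2.resize(a[105:240,400:560],None,fx=4.4,fy=4.4,interpolation=cv2.INTER_CUBIC))
E
```

```text
(no output)
```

View pics/d1a.png

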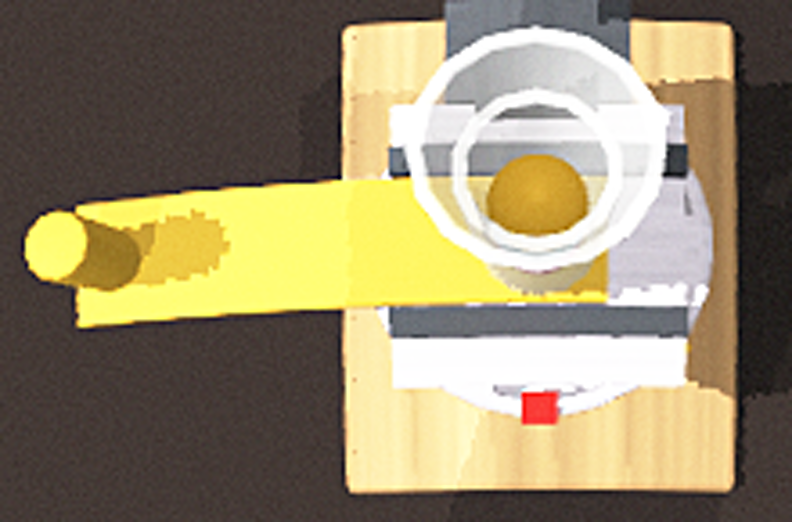

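View pics/d1b.png

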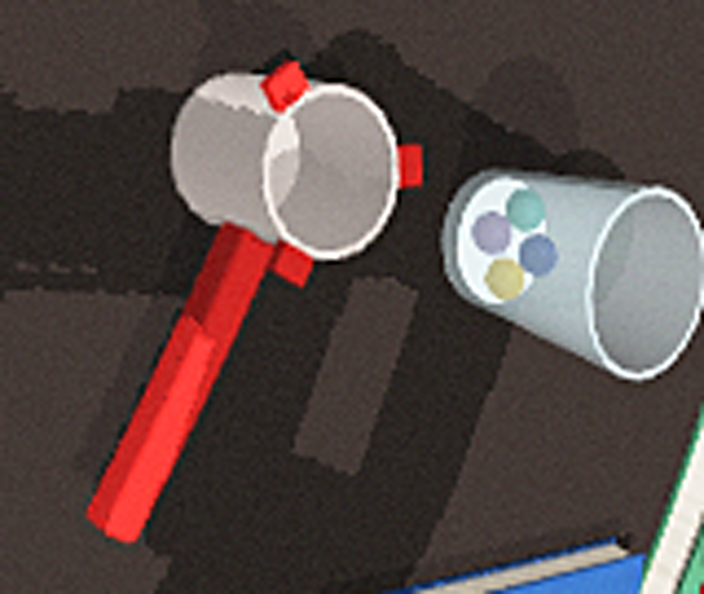

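```bash
python3 - <<'E'
from h import *
import pickle
o=pickle.load(open("a.pkl","rb"));T=o["top"];S=o["scene"];W=pickle.load(open("d1.pkl","rb"))
t=lambda x,y:((x+.5)/3.4-.5+205,(y+.5)/3.4-.5+100)
s=lambda x,y:((x+.5)/3.6-.5+110,(y+.5)/3.6-.5+190)
w=lambda x,y:((x+.5)/3.6-.5+125,(y+.5)/3.6-.5)
v=lambda x,y:((x+.5)/4.4-.5+400,(y+.5)/4.4-.5+105)
ow=[(W,[0,0,292],w(537,149)),(W,[0,115,221],w(56,246)),(W,[-39,39,172],w(392,387)),(W,[-39,-39,172],w(687,385)),(W,[39,-39,172],w(685,105)),(W,[39,39,172],w(390,105)),(W,[-80,-80,12],w(735,491)),(W,[-80,80,12],w(346,493)),(W,[120,-80,12],w(735,21)),(W,[120,80,12],w(342,23))]
ot=[(T,[0,0,292],t(182,175)),(T,[0,115,221],t(38,237)),(S,[0,0,292],s(560,46)),(S,[0,115,221],s(729,153)),(T,[120,80,12],t(70,135)),(T,[120,-80,12],t(243,92)),(T,[-80,-80,12],t(302,302)),(T,[-80,80,12],t(128,350)),(S,[120,80,12],s(635,495)),(S,[120,-80,12],s(415,455)),(S,[-80,80,12],s(688,288)),(S,[-80,-80,12],s(495,257))]
for nm,ob in(("W",ow),("TS",ot),("all",ow+ot)):
    q,r=fit(ob,[600,0,.25]);print(nm,q.round(1),np.degrees(q[2]).round(2));print(r.round(1).tolist())
L=lambda a,r:[*(-r*np.array([np.cos(np.radians(a)),np.sin(np.radians(a))])),68]
cw=[(W,[0,0,68],v(331,171)),(W,[-150,8,42],v(105,535)),(W,[-150,-8,42],v(138,543)),(W,L(120,36),v(411,166)),(W,L(-120,36),v(288,88)),(W,L(0,38),v(293,268)),(W,[-150,8,22],v(88,516))]
ct=[(T,[0,0,68],t(548,223)),(T,[-150,0,42],t(525,400)),(S,[0,0,68],s(229,169)),(S,[-150,0,42],s(353,97)),(T,L(0,36),t(541,264)),(T,L(-120,36),t(515,197)),(T,L(120,36),t(588,205)),(S,L(0,36),s(257,143)),(S,L(120,36),s(183,162)),(S,L(-120,36),s(238,191))]
for nm,ob in(("W",cw),("TS",ct),("all",cw+ct)):
    q,r=fit(ob,[600,-300,-.14]);print(nm,q.round(1),np.degrees(q[2]).round(2),loc2w(q,[-115,0,32])[0].round(1));print(r.round(1).tolist())
E
```

```text
W [ 6.025e+02 -2.000e-01  2.000e-01] 14.22
[[-0.2, -0.8], [-0.4, -0.2], [0.6, -0.0], [-0.5, 0.1], [-0.3, 0.2], [0.7, 0.7], [0.5, 0.3], [-0.0, 0.4], [0.0, -0.1], [0.0, 0.0]]
TS [6.025e+02 1.200e+00 2.000e-01] 14.23
[[-0.4, -0.8], [-0.8, -1.3], [-0.0, -1.1], [0.4, -0.2], [-0.5, -0.2], [-0.5, -1.3], [0.1, -0.1], [-0.2, -0.0], [0.1, -2.1], [-0.6, -2.7], [0.3, -0.9], [-1.0, -1.4]]
all [ 6.025e+02 -0.000e+00  2.000e-01] 14.23
[[-0.5, -0.8], [-0.6, -0.2], [0.4, -0.0], [-0.7, 0.0], [-0.5, 0.2], [0.4, 0.7], [0.3, 0.3], [-0.1, 0.3], [-0.1, -0.1], [-0.1, 0.0], [0.1, -0.8], [-0.3, -1.3], [-0.5, -1.3], [-0.1, -0.4], [-0.1, -0.2], [-0.0, -1.3], [0.5, -0.1], [0.2, -0.0], [-0.4, -2.3], [-1.0, -2.9], [-0.1, -1.1], [-1.3, -1.6]]
W [ 6.027e+02 -3.058e+02 -1.000e-01] -7.22 [ 488.6 -291.3   32. ]
[[0.6, 0.2], [0.2, -0.3], [0.3, 1.2], [0.5, -0.5], [-0.3, -1.2], [-0.3, 1.1], [-0.9, -0.1]]
TS [ 6.023e+02 -3.042e+02 -1.000e-01] -7.7 [ 488.3 -288.8   32. ]
[[-0.2, -0.7], [-0.0, -0.9], [-0.6, -2.0], [0.7, -1.4], [0.7, -0.5], [-0.5, -0.3], [-0.7, -0.3], [0.5, -1.4], [-0.1, -0.8], [0.2, -0.5]]
all [ 6.025e+02 -3.051e+02 -1.000e-01] -7.19 [ 488.4 -290.7   32. ]
[[0.2, 0.1], [-0.1, -0.2], [-0.1, 1.2], [0.2, -0.5], [-0.7, -1.2], [-0.6, 1.1], [-1.2, -0.1], [0.1, -0.8], [0.7, -0.9], [-0.9, -2.0], [0.1, -1.6], [1.1, -0.6], [-0.3, -0.3], [-0.4, -0.5], [0.1, -1.4], [-0.4, -0.8], [-0.0, -0.6]]
```

Call:
arm_command --deltas '[[1, [0, -40, 0], -0.13], [1, [1, -85, 0], -0.26], [1, [2, -130, -25], -0.37], [1, [3, -175, -60], -0.37], [1, [4, -220, -95], -0.37], [1, [4, -260, -130], -0.37], [1, [4, -260, -150], -0.37], [1, [4, -260, -150], -0.37], [1, [4, -260, -150], -0.37]]'

```text
time_s: 4.45
ee_pos: [483.8, -289.5, 180.3]
ee_rot: [-56.0, 89.9, 116.9]
force: [0.5, 0.1, 0.7]
gripper_width: 91.5
```

```bash
python3 - <<'E'
from look import *
p=shot("wrist","e1");st()
cv2.imwrite("pics/e1b.png",cv2.resize(p["img"][0:330,130:430,::-1],None,fx=1.8,fy=1.8,interpolation=cv2.INTER_CUBIC))
q=[602.5,-305.1,np.radians(-7.2)]
for L in ([0,0,68],[-150,8,42],[-150,-8,42],[-120,0,42]): print(L,((proj(p,loc2w(q,L))[0]+.5-[130,0])*1.8-.5).round(0))
E
```

```text
t 4.5 pos [ 484.6 -289.6  181.5] head -97.13 F [0.2 0.3 0.9] T [-0.06  0.12 -0.01] w 90.9 q [-32.  19.  95.   0.  66.  65.]
[0, 0, 68] [262. 122.]
[-150, 8, 42] [247. 413.]
[-150, -8, 42] [276. 413.]
[-120, 0, 42] [261. 360.]
```

View pics/e1b.png

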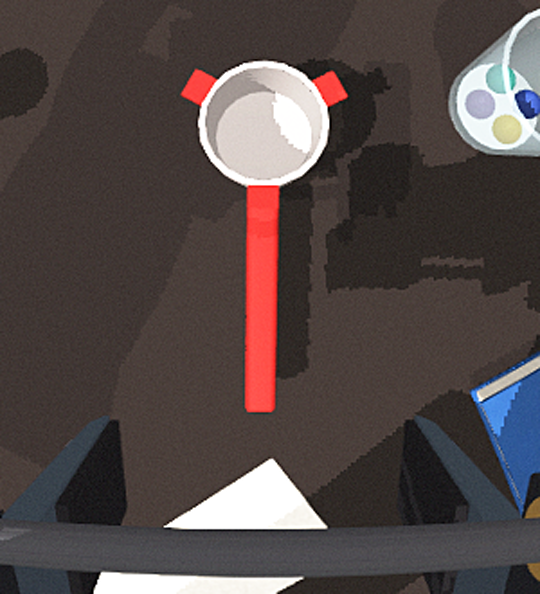

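Call:
arm_command --deltas '[[1, [0, 0, -45], 0], [1, [0, 0, -90], 0], [1, [0, 0, -125], 0], [1, [0, 0, -145], 0], [1, [0, 0, -155], 0], [1, [0, 0, -155], 0], [0, [0, 0, -155], 0], [0, [0, 0, -155], 0], [0, [0, 0, -155], 0], [0, [0, 0, -155], 0], [0, [0, 0, -155], 0], [0, [0, 0, -155], 0], [0, [0, 0, -155], 0], [0, [0, 0, -155], 0]]' --grip_force 40

```text
time_s: 5.9
ee_pos: [483.7, -290.3, 24.9]
ee_rot: [12.3, 90.0, -174.9]
force: [-1.2, -0.2, -0.0]
gripper_width: 30.2
```

```bash
python3 - <<'E'
from look import *
p=shot("wrist","e2");st()
cv2.imwrite("pics/e2b.png",cv2.resize(p["img"][0:330,130:430,::-1],None,fx=1.8,fy=1.8,interpolation=cv2.INTER_CUBIC))
E
```

```text
t 5.95 pos [ 483.7 -290.3   24.9] head -97.24 F [ 0.6 -0.7 -0.5] T [-0.02  0.19  0.02] w 26.4 q [-32.  29. 106.  -0.  46.  65.]
```

View pics/e2b.png

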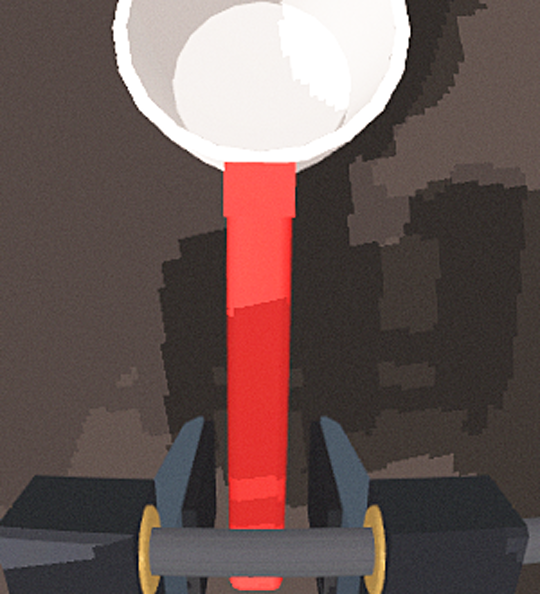

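Centred, and the fingers are still closing on the handle. I'll let them finish and lift a little.

Call:
arm_command --deltas '[[0, [0, 0, 0], 0], [0, [0, 0, 0], 0], [0, [0, 0, 0], 0], [0, [0, 0, 0], 0], [0, [0, 0, 0], 0], [0, [0, 0, 10], 0], [0, [0, 0, 20], 0], [0, [0, 0, 30], 0], [0, [0, 0, 30], 0], [0, [0, 0, 30], 0]]'

```text
time_s: 6.95
ee_pos: [483.8, -290.4, 55.5]
ee_rot: [148.8, 89.9, -38.5]
force: [-0.7, -0.5, -2.1]
gripper_width: 15.8
```

```bash
python3 - <<'E'
from look import *
p=shot("wrist","e3");st()
shot("scene","e3s")
cv2.imwrite("pics/e3b.png",cv2.resize(p["img"][0:330,130:430,::-1],None,fx=1.8,fy=1.8,interpolation=cv2.INTER_CUBIC))
E
```

```text
t 7.0 pos [ 483.5 -290.2   55.1] head -97.23 F [ 0.1  0.5 -2. ] T [-0.04  0.36  0.  ] w 16.1 q [-32.  26. 104.  -0.  49.  65.]
```

View pics/e3b.png

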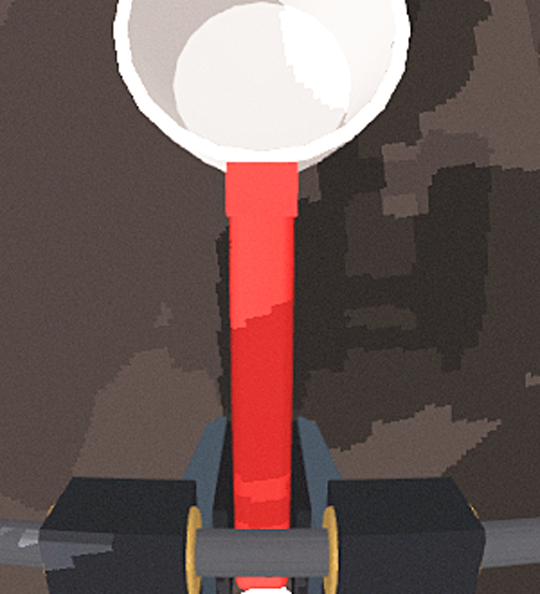

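View pics/e3s.png

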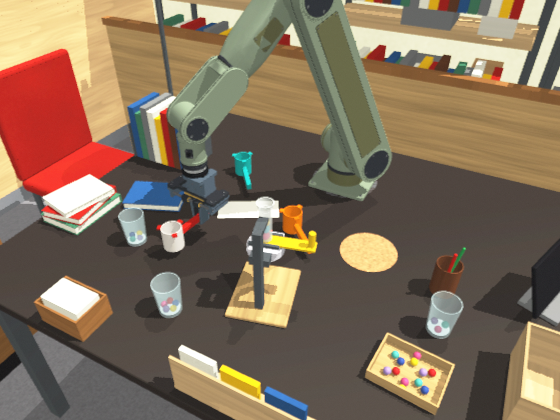

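```bash
cat > rim.py <<'E'
from h import *
# predicted outer/inner rim extents in crop for cup pose
def ext(p,q,dz,r=30,z=68):
    a=np.linspace(0,2*np.pi,721); P=proj(p,loc2w(q,np.c_[r*np.cos(a),r*np.sin(a),np.full_like(a,z+dz)]))
    return (P.min(0),P.max(0))
E
python3 - <<'E'
from rim import *
import pickle
p=pickle.load(open("e3.pkl","rb"))
img=p["img"].astype(int)
f=lambda u,o:((u+.5-np.array(o))*1.8-.5)
for d in (0,):
  q=[602.5+d,-305.1,np.radians(-7.2)]
  for r in (30,27):
    lo,hi=ext(p,q,30,r); print(r,f(lo,[130,0]),f(hi,[130,0]))
  for L in ([-150,8,72],[-150,-8,72],[-30,8,72],[-30,-8,72],[-60,8,72],[-60,-8,72]): print(L,f(proj(p,loc2w(q,L))[0],[130,0]).round(0))
E
```

```text
30 [ 107.61873743 -101.96513694] [404.65777905 166.46335813]
27 [121.90993499 -90.57011948] [390.24129778 151.59669744]
[-150, 8, 72] [232. 592.]
[-150, -8, 72] [284. 592.]
[-30, 8, 72] [224. 173.]
[-30, -8, 72] [290. 173.]
[-60, 8, 72] [225. 295.]
[-60, -8, 72] [289. 294.]
```

Call:
arm_command --deltas '[[0, [3, 6, 15], 0.04], [0, [8, 20, 15], 0.12], [0, [14, 38, 15], 0.24], [0, [20, 56, 15], 0.36], [0, [26, 74, 15], 0.48], [0, [33, 92, 15], 0.6], [0, [40, 110, 15], 0.72], [0, [46, 127, 15], 0.84], [0, [52, 142, 15], 0.96], [0, [57, 156, 15], 1.06], [0, [61, 167, 15], 1.14], [0, [64, 176, 15], 1.2], [0, [66.4, 183, 15], 1.247], [0, [66.4, 183, 15], 1.247], [0, [66.4, 183, 15], 1.247], [0, [66.4, 183, 15], 1.247]]'

```text
time_s: 8.65
ee_pos: [549.9, -107.7, 69.8]
ee_rot: [-26.9, 90.0, -142.7]
force: [0.3, -0.3, -2.6]
gripper_width: 15.5
```

```bash
python3 - <<'E'
from look import *
p=shot("wrist","f1");st()
s=shot("scene","f1s");t=shot("top","f1t")
a=cv2.resize(s["img"][180:330,180:340,::-1],None,fx=2.4,fy=2.4,interpolation=cv2.INTER_CUBIC)
b=cv2.resize(t["img"][100:250,200:340,::-1],None,fx=2.4,fy=2.4,interpolation=cv2.INTER_CUBIC)
cv2.imwrite("pics/f1st.png",np.hstack([a,b]))
E
```

```text
t 8.7 pos [ 550.  -107.7   69.9] head -25.84 F [ 0.8  0.1 -1. ] T [-0.3   0.17  0.05] w 16.0 q [-12.  25. 104.  -0.  51.  14.]
```

View pics/f1.png

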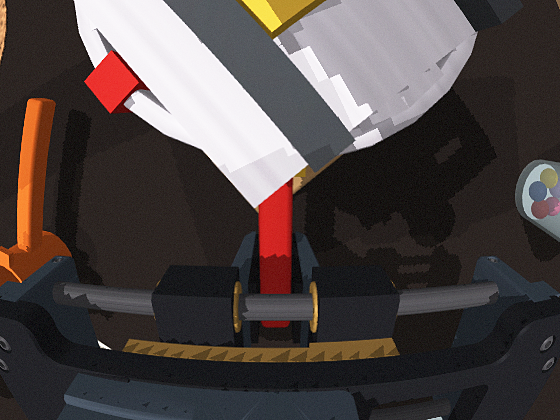

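View pics/f1st.png

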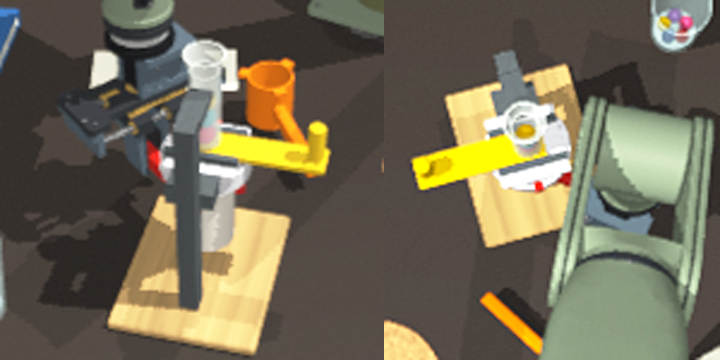

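```bash
python3 - <<'E'
from rim import *
import pickle
p=pickle.load(open("f1.pkl","rb"))
q=[602.3,0.8,np.radians(14.2)]
print("corner",proj(p,loc2w(q,[-39,-39,172])),"tcp",proj(p,[549.8,-107.6,69.9]),proj(p,[549.8,-107.6,77.9]))
J=[proj(p,loc2w([602.3+a,.8+b,q[2]],[-39,-39,172]))[0]for a,b in((1,0),(0,1))];print(J)
for r in (45,48,50):print(r,proj(p,loc2w(q,[-r,0,165])))
c=[549.8+120*np.cos(np.radians(64.2)),-107.6+120*np.sin(np.radians(64.2)),np.radians(64.2)];print(c)
for L in([-30,8,87],[-30,-8,87],[-60,8,87],[-60,-8,87],[-150,8,87],[-150,-8,87]):print(L,proj(p,loc2w(c,L)).round(1))
cv2.imwrite("pics/f1z.png",cv2.resize(p["img"][40:230,70:330,::-1],None,fx=3,fy=3,interpolation=cv2.INTER_CUBIC))
E
```

```text
corner [[250.17072573 203.38103706]] tcp [[275.43275879 266.29742869]] [[275.43924915 273.19387604]]
[array([254.98411748, 201.10973145]), array([247.7122594 , 198.68906286])]
45 [[113.13215147  76.78331346]]
48 [[104.19625531  86.86162278]]
50 [[98.44904323 93.52237109]]
[np.float64(602.0277319246793), np.float64(0.43825256826322345), np.float64(1.1205013797803596)]
[-30, 8, 87] [[256.9  94.1]]
[-30, -8, 87] [[294.   94.1]]
[-60, 8, 87] [[257.4 162. ]]
[-60, -8, 87] [[293.5 162. ]]
[-150, 8, 87] [[260.8 328.4]]
[-150, -8, 87] [[290.1 328.4]]
```

View pics/f1z.png

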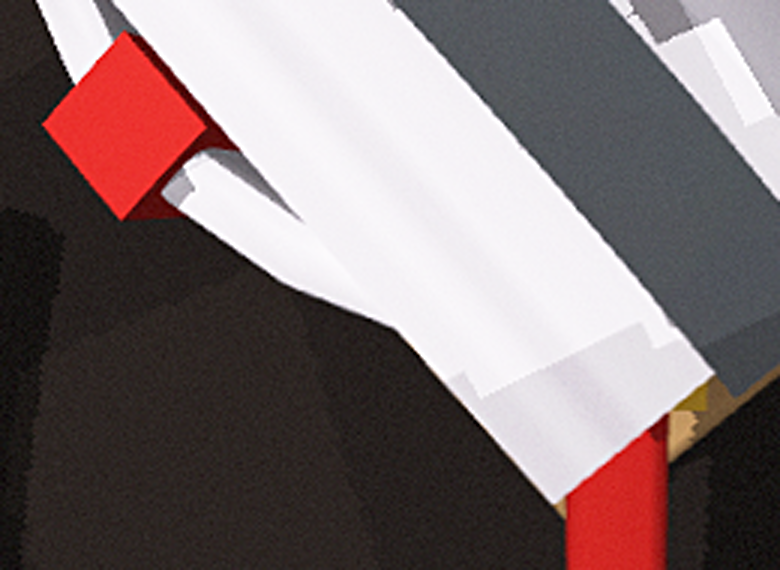

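Call:
arm_command --deltas '[[0, [0.5, 0, 10], 0], [0, [0.5, 0, 20], 0], [0, [0.5, 0, 26], 0], [0, [0.5, 0, 29], 0], [0, [0.5, 0, 32], 0], [0, [0.5, 0, 35], 0], [0, [0.5, 0, 38], 0], [0, [0.5, 0, 38], 0]]'

```text
time_s: 9.6
ee_pos: [550.8, -107.3, 108.3]
ee_rot: [99.6, 90.0, -16.2]
force: [0.7, 0.6, -2.6]
gripper_width: 15.4
```

```bash
python3 - <<'E'
from look import *
st()
E
```

```text
t 9.6 pos [ 550.8 -107.3  108.3] head -25.78 F [ 0.7  0.6 -2.6] T [-0.31  0.13 -0.01] w 15.4 q [-12.  23. 101.  -0.  56.  14.]
```

No contact, and the lugs are inside the gap. I'll go up to about 119.5.

Call:
arm_command --deltas '[[0, [0, 0, 3], 0], [0, [0, 0, 6], 0], [0, [0, 0, 9], 0], [0, [0, 0, 11.5], 0], [0, [0, 0, 11.5], 0], [0, [0, 0, 11.5], 0]]'

```text
time_s: 10.2
ee_pos: [550.6, -107.3, 119.6]
ee_rot: [108.4, 90.0, -7.4]
force: [-0.3, 0.3, -1.6]
gripper_width: 16.1
```

```bash
python3 - <<'E'
from look import *
st(); s=shot("scene","g1s")
cv2.imwrite("pics/g1sc.png",cv2.resize(s["img"][190:320,190:330,::-1],None,fx=4,fy=4,interpolation=cv2.INTER_CUBIC))
E
```

```text
t 10.2 pos [ 550.6 -107.3  119.6] head -25.78 F [-0.3  0.3 -1.6] T [-0.18  0.22  0.01] w 16.1 q [-12.  22. 100.   0.  58.  14.]
```

View pics/g1sc.png

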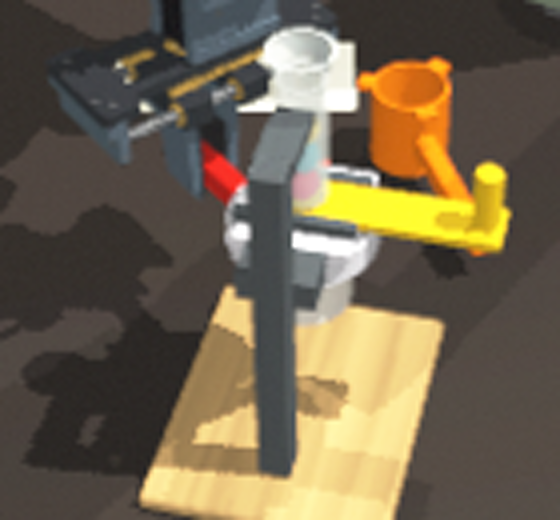

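Call:
arm_command --deltas '[[0, [-4.7, 2.4, 0], -0.044], [0, [-9.2, 5, 0], -0.087], [0, [-13.7, 7.7, 0], -0.131], [0, [-18, 10.7, 0], -0.175], [0, [-22.2, 13.9, 0], -0.218], [0, [-26.2, 17.2, 0], -0.262], [0, [-26.2, 17.2, 0], -0.262]]'

```text
time_s: 10.95
ee_pos: [524.1, -89.7, 119.5]
ee_rot: [-116.0, 90.0, 113.2]
force: [-0.4, -0.4, -2.0]
gripper_width: 15.8
```

```bash
python3 - <<'E'
from look import *
st()
E
```

```text
t 10.95 pos [524.1 -89.7 119.5] head -40.79 F [-0.4 -0.4 -2. ] T [-0.26  0.2   0.01] w 15.8 q [-11.  20. 104.   0.  56.  30.]
```

Call:
arm_command --deltas '[[0, [-3.8, 3.5, 0], -0.044], [0, [-7.6, 7.2, 0], -0.087], [0, [-11.2, 11, 0], -0.131], [0, [-14.6, 15, 0], -0.175], [0, [-17.8, 19.1, 0], -0.218], [0, [-20.8, 23.4, 0], -0.262], [0, [-23.6, 27.8, 0], -0.305], [0, [-26.3, 32.3, 0], -0.349], [0, [-28.8, 37, 0], -0.393], [0, [-31.1, 41.7, 0], -0.436], [0, [-33.1, 46.5, 0], -0.48], [0, [-34.9, 51.4, 0], -0.524], [0, [-36.5, 56.4, 0], -0.567], [0, [-37.9, 61.4, 0], -0.611], [0, [-37.9, 61.4, 0], -0.611], [0, [-37.9, 61.4, 0], -0.611]]'

```text
time_s: 12.55
ee_pos: [486.8, -28.8, 119.5]
ee_rot: [154.4, 90.0, -11.3]
force: [0.7, -0.2, -1.6]
gripper_width: 16.0
```

```bash
python3 - <<'E'
from look import *
st(); s=shot("wrist","h1")
E
```

```text
t 12.55 pos [486.8 -28.8 119.5] head -75.72 F [ 0.7 -0.2 -1.6] T [-0.12  0.31  0.04] w 16.0 q [ -5.  16. 110.  -0.  54.  71.]
```

View pics/h1.png

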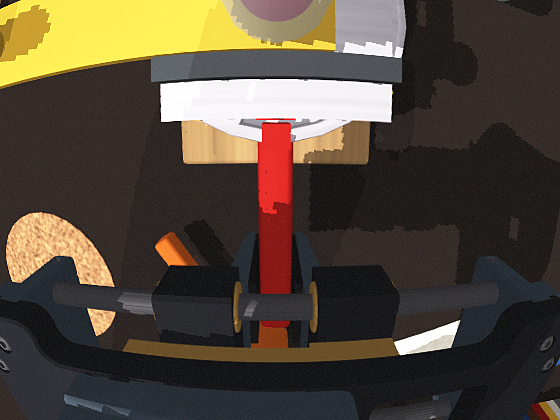

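The handle (x≈275) lines up with the red mark at (275,122). Lowering into the notches.

Call:
arm_command --deltas '[[0, [0, 0, -2], 0], [0, [0, 0, -4], 0], [0, [0, 0, -5.5], 0], [0, [0, 0, -6.5], 0], [0, [0, 0, -7], 0], [0, [0, 0, -7], 0], [0, [0, 0, -7], 0]]'

```text
time_s: 13.3
ee_pos: [486.5, -28.8, 112.7]
ee_rot: [126.2, 90.0, -39.6]
force: [-1.9, -1.5, 1.9]
gripper_width: 15.7
```

```bash
python3 - <<'E'
from look import *
st()
E
```

```text
t 13.3 pos [486.5 -28.8 112.7] head -75.8 F [-1.9 -1.5  1.9] T [-0.11  0.36 -0.01] w 15.7 q [ -5.  17. 110.  -0.  53.  71.]
```

Call:
arm_command --deltas '[[0.2, [0, 0, 0], 0], [0.25, [0, 0, 0], 0], [0.3, [0, 0, 0], 0], [0.35, [0, 0, 0], 0], [0.45, [0, 0, 0], 0], [0.55, [0, 0, 0], 0], [0.6, [0, 0, 0], 0], [0.6, [0, 0, 0], 0]]'

```text
time_s: 14.1
ee_pos: [486.5, -28.7, 112.5]
ee_rot: [110.3, 90.0, -55.5]
force: [0.5, -0.2, -0.1]
gripper_width: 54.6
```

```bash
python3 - <<'E'
from look import *
st(); w=shot("wrist","i1");s=shot("scene","i1s")
a=cv2.resize(s["img"][190:320,190:330,::-1],None,fx=3,fy=3,interpolation=cv2.INTER_CUBIC)
b=cv2.resize(w["img"][60:360,130:430,::-1],(390,390),interpolation=cv2.INTER_AREA)
cv2.imwrite("pics/i1c.png",np.hstack([a[:390],b]))
E
```

```text
t 14.1 pos [486.5 -28.7 112.5] head -75.8 F [ 0.5 -0.2 -0.1] T [-0.05  0.14 -0.02] w 54.6 q [ -5.  17. 110.  -0.  53.  71.]
```

View pics/i1c.png

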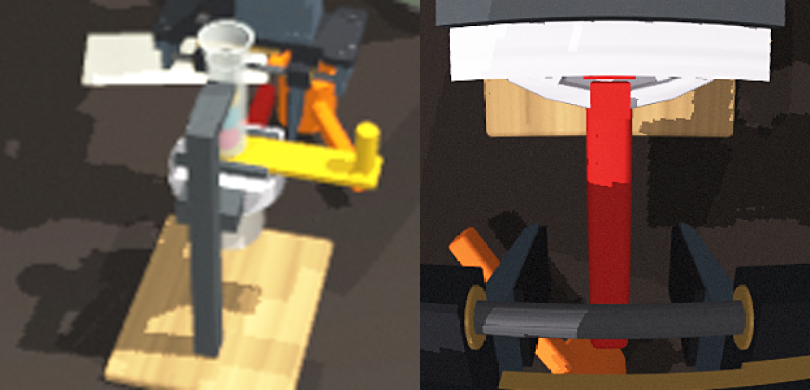

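Call:
arm_command --deltas '[[0.6, [0, 0, 20], 0], [0.6, [0, 0, 50], 0], [0.6, [0, 0, 95], 0], [0.6, [0, 0, 140], 0], [0.6, [0, 0, 185], 0], [0.6, [0, 0, 208], 0], [0.6, [0, 20, 208], 0.14], [0.6, [10, 40, 208], 0.28], [0.6, [20, 55, 208], 0.42], [0.6, [30, 70, 208], 0.56], [0.6, [40, 85, 208], 0.7], [0.6, [50, 100, 208], 0.84], [0.6, [60, 115, 208], 0.98], [0.6, [70, 125, 208], 1.12], [0.6, [80, 135, 208], 1.26], [0.6, [87.7, 140.7, 208], 1.4], [0.6, [87.7, 140.7, 208], 1.54], [0.6, [87.7, 140.7, 208], 1.571], [0.6, [87.7, 140.7, 208], 1.571]]'

```text
time_s: 16.1
ee_pos: [574.2, 112.1, 320.2]
ee_rot: [-98.8, 90.0, -174.6]
force: [-0.3, 0.0, -0.7]
gripper_width: 54.6
```

```bash
python3 - <<'E'
from look import *
st(); w=shot("wrist","j1");s=shot("top","j1t")
b=proj(w,loc2w([602.4,.4,np.radians(14.2)],[0,115,221])); print("knob pred",b, "tcp", proj(w,[574.2,112,221]))
E
```

```text
t 16.1 pos [574.2 112.1 320.2] head 14.21 F [-0.3  0.  -0.7] T [-0.09  0.02 -0.04] w 54.6 q [10. 17. 78.  0. 85. -4.]
knob pred [[276.06732695 212.4521034 ]] tcp [[276.11286553 212.32937192]]
```

View pics/j1.png

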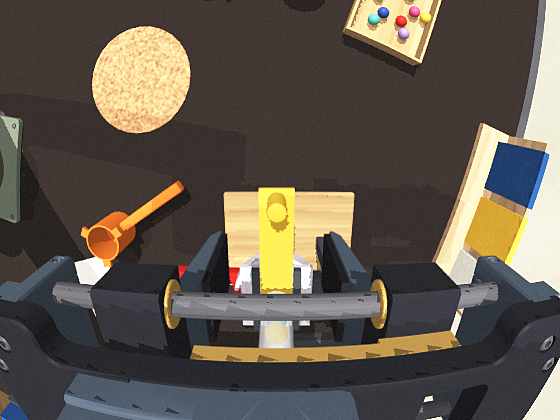

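View pics/j1t.png

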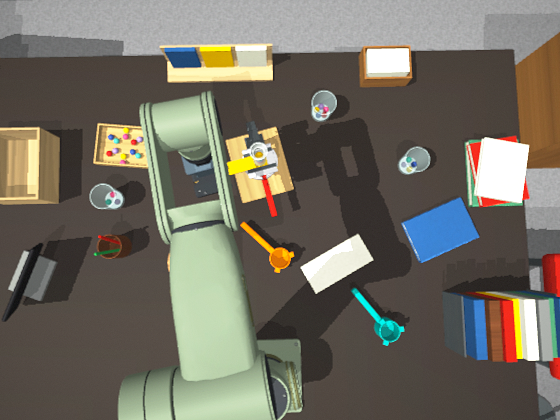

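Call:
arm_command --deltas '[[0.6, [0, 1, -45], 0], [0.6, [0, 1, -85], 0], [0.6, [0, 1, -110], 0], [0.6, [0, 1, -122], 0], [0.6, [0, 1, -122], 0], [0, [0, 1, -122], 0], [0, [0, 1, -122], 0], [0, [0, 1, -122], 0], [0, [0, 1, -122], 0], [0, [0, 1, -122], 0], [0, [0, 1, -122], 0], [0, [0, 1, -122], 0], [0, [0, 1, -122], 0]]' --grip_force 25

```text
time_s: 17.5
ee_pos: [574.9, 113.2, 199.0]
ee_rot: [88.2, 89.9, 12.4]
force: [1.8, 1.1, 2.3]
gripper_width: 17.6
```

```bash
python3 - <<'E'
from look import *
st(); w=shot("wrist","k1")
E
```

```text
t 17.5 pos [574.9 113.2 199. ] head 14.21 F [1.8 1.1 2.3] T [ 0.01 -0.28 -0.04] w 17.6 q [10. 20. 91.  0. 69. -4.]
```

View pics/k1.png

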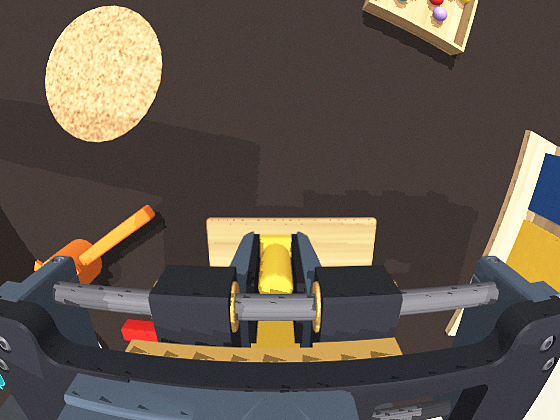

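Call:
arm_command --deltas '[[0, [-1, 3.9, 0], 0], [0, [-2, 7.8, 0], 0], [0, [-3, 11.7, 0], 0], [0, [-4, 15.6, 0], 0], [0, [-5, 19.5, 0], 0], [0, [-6, 23.4, 0], 0], [0, [-7, 27.3, 0], 0], [0, [-8, 31.3, 0], 0], [0, [-8.8, 34.9, 0], 0], [0, [-9.1, 35.9, 0], 0], [0, [-9.1, 35.9, 0], 0], [0, [-9.1, 35.9, 0], 0]]'

```text
time_s: 18.75
ee_pos: [566.0, 148.1, 198.9]
ee_rot: [38.0, 89.8, -37.8]
force: [5.7, -3.4, 4.6]
gripper_width: 17.5
```

```bash
python3 - <<'E'
from look import *
st(); s=shot("scene","l1s")
cv2.imwrite("pics/l1c.png",cv2.resize(s["img"][190:320,190:350,::-1],None,fx=4,fy=4,interpolation=cv2.INTER_CUBIC))
E
```

```text
t 18.75 pos [566.  148.1 198.9] head 14.23 F [ 5.7 -3.4  4.6] T [-0.71 -0.94  0.04] w 17.5 q [14. 20. 91. -0. 69. -1.]
```

View pics/l1c.png

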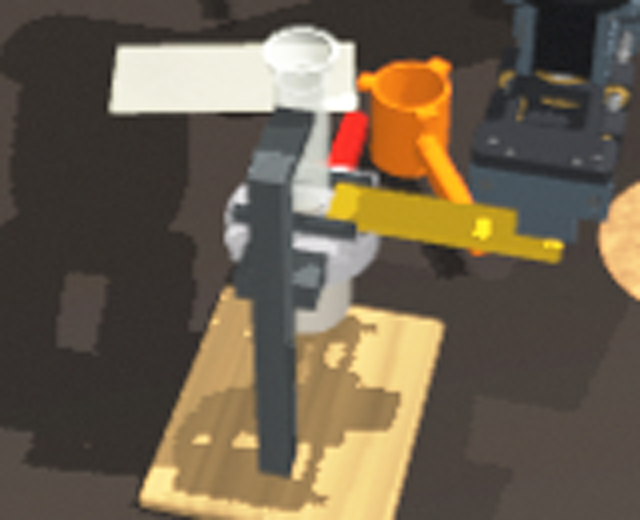

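The tube is empty and the travel measures about 36 mm. One small extra tug to confirm the stop, then let go.

Call:
arm_command --deltas '[[0, [-0.4, 1.5, 0], 0], [0, [-0.7, 3, 0], 0], [0, [-0.7, 3, 0], 0]]'

```text
time_s: 19.1
ee_pos: [566.0, 148.2, 198.9]
ee_rot: [11.1, 89.5, -64.6]
force: [7.7, -12.3, 4.9]
gripper_width: 17.3
```

```bash
python3 - <<'E'
from look import *
st()
E
```

```text
t 19.1 pos [566.  148.2 198.9] head 14.26 F [  7.7 -12.3   4.9] T [-2.02 -1.28 -0.03] w 17.3 q [14. 20. 91. -1. 69. -0.]
```

Call:
arm_command --deltas '[[0, [0.5, -2, 0], 0], [0.2, [0.5, -2, 0], 0], [0.3, [0.5, -2, 0], 0], [0.4, [0.5, -2, 0], 0], [0.5, [0.5, -2, 0], 0], [0.6, [0.5, -2, 0], 0], [0.6, [0.5, -2, 0], 0], [0.6, [0.5, -2, 20], 0], [0.6, [0, 0, 60], 0], [0.6, [0, 0, 105], 0], [0.6, [0, 10, 150], 0], [0.6, [-40, 40, 150], 0], [0.6, [-80, 70, 150], 0], [0.6, [-120, 110, 150], 0], [0.6, [-160, 150, 150], 0], [0.6, [-190, 190, 150], 0], [0.6, [-220, 230, 150], 0], [0.6, [-220, 230, 150], 0], [0.6, [-220, 230, 150], 0]]'

```text
time_s: 21.0
ee_pos: [343.2, 383.0, 348.3]
ee_rot: [-43.3, 90.0, -118.9]
force: [0.0, -0.8, -0.2]
gripper_width: 55.1
```

```bash
python3 - <<'E'
from look import *
st(); s=shot("scene","m1s");t=shot("top","m1t")
a=cv2.resize(s["img"][190:320,190:330,::-1],None,fx=2.8,fy=2.8,interpolation=cv2.INTER_CUBIC)
b=cv2.resize(t["img"][100:230,200:340,::-1],None,fx=2.8,fy=2.8,interpolation=cv2.INTER_CUBIC)
cv2.imwrite("pics/m1.png",np.hstack([a,b]))
for n in ("scene","top"):
  p=cams.grab_frame(n)
  for k in ("bead0_center","bead1_center"):
    print(n,k,[(round(d["conf"],2),np.round(d["centre"],0).tolist()) for d in cams.silhouettes(p,k)])
E
```

```text
t 21.0 pos [343.2 383.  348.3] head 14.42 F [ 0.  -0.8 -0.2] T [-0.07  0.07  0.01] w 55.1 q [47. 10. 84. -0. 87. 32.]
scene bead0_center [(0.26, [267.0, 276.0])]
scene bead1_center []
top bead0_center [(0.42, [123.0, 146.0])]
top bead1_center [(0.48, [270.0, 202.0])]
```

View pics/m1.png

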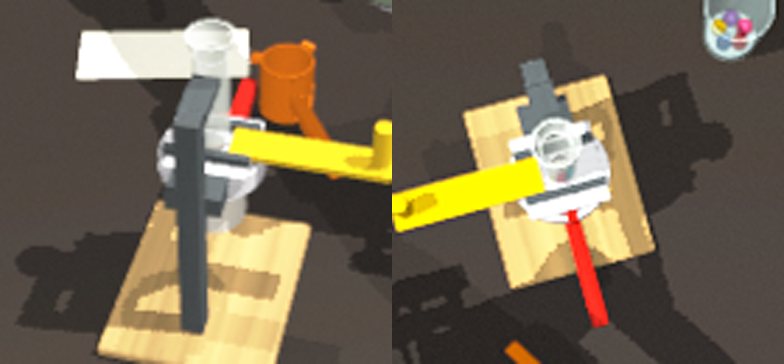

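View pics/m1t.png

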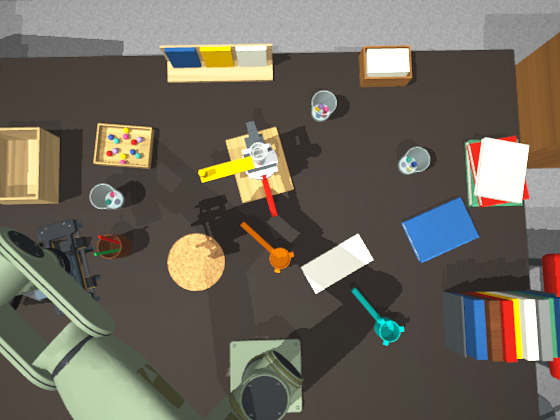

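View pics/m1s.png

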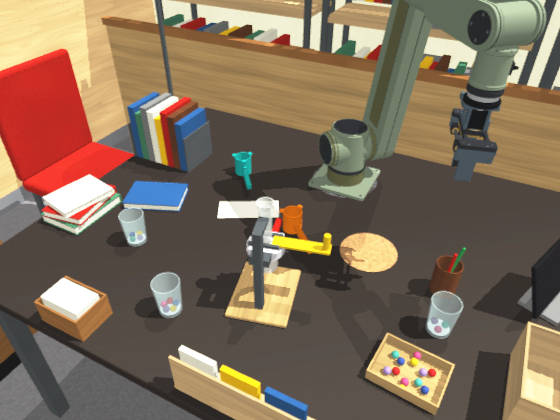

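Looking down the tube at top-crop (560,172), teal and pink beads show in the cup. There are no beads on the base or table, and the other things sit where they did. One last numeric check of the knob and handle, then I'll hand in.

```bash
python3 - <<'E'
from look import *
t=pickle.load(open("m1t.pkl","rb"));s=pickle.load(open("m1s.pkl","rb"));o=pickle.load(open("a.pkl","rb"))
q=[602.4,.4,np.radians(14.2)]
for n,p in(("t",t),("s",s)):
  for L in([0,151,221],[0,115,221],[-150,0,130]): print(n,L,proj(p,loc2w(q,L))[0].round(1))
d=cv2.absdiff(t["img"],o["top"]["img"]).max(2)
for nm,(u,v) in dict(g1=(413,160),g2=(323,106),g0=(106,197),pot=(113,247),book=(440,230),tray=(124,146),orange=(280,258),teal=(387,328)).items():
  print(nm,int((d[v-18:v+18,u-18:u+18]>60).sum()))
a=cv2.resize(t["img"][130:225,190:300,::-1],None,fx=6,fy=6,interpolation=cv2.INTER_CUBIC);cv2.imwrite("pics/n1.png",a)
E
```

```text
t [0, 151, 221] [201.7 171.8]
t [0, 115, 221] [215.4 168.1]
t [-150, 0, 130] [274.6 215.2]
s [0, 151, 221] [327.3 234.1]
s [0, 115, 221] [312.2 231.8]
s [-150, 0, 130] [278.8 216.6]
g1 0
g2 0
g0 0
pot 0
book 0
tray 0
orange 96
teal 56
```

View pics/n1.png

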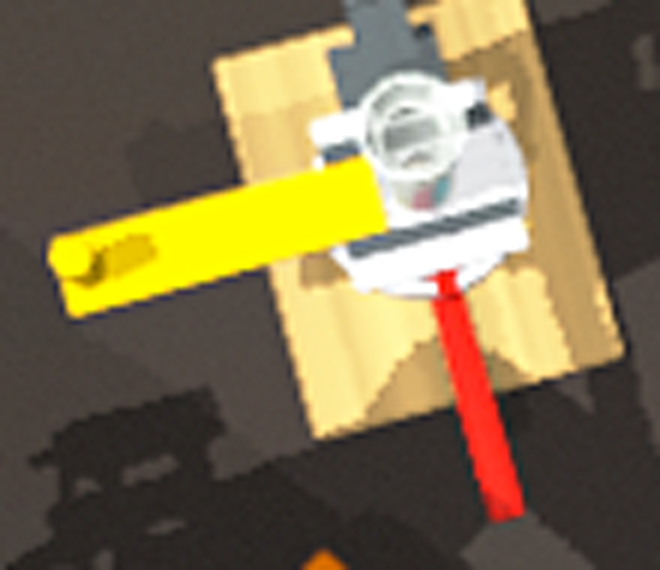

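```bash
python3 - <<'E'
from workcell import env
print(env.job_done(), env.state()["time_s"])
E
```

```text
the job is handed in; nothing more can be done
the job is handed in; nothing more can be done
```

The cup is locked in the collar with its handle at the red mark, and the gate is fully out. I handed the job in at about 21 s of the 62 s allowed.

**What I did:** I gripped the white cup by its red handle, raised it into the collar at the yellow mark and turned it 50° clockwise to the red mark. I then let it down about 7 mm, until the lugs touched the notch floors at the expected height, and released it. Last, I pulled the gate knob out 36 mm to its stop, let go and moved the arm clear.

**Last checks:**
- **Cup and knob:** in the final top view the handle end and the knob are within 1 pixel of where a locked cup and a fully open gate should put them. The cup hangs by itself.
- **Beads:** the tube is empty and no bead lies on the base or table. Pink and teal show in the cup through the tube. I did not see the yellow bead there, but nothing suggests it went anywhere else.
- **Other things:** there were no large pixel changes at the three glasses, book, pen pot or tray. Small changes at the orange and turquoise cups look like shadows; I did not check them further.
- **Forces:** the highest I read was about 15 N, during the extra tug at the gate stop.
- **Disagreements:** the bead detector gave only low-confidence hits, so I relied on the pictures instead. My camera estimates of the dispenser's position differed by up to about 1.5 mm, within the collar's 3 mm clearance.

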